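# Put the microscope objectives back in their caddy

## Robot

A 6-joint arm with a two-finger parallel gripper is mounted at the origin on the work surface. World frame = base frame: x ahead of the robot, y to its left, z up, the work surface at z = 0. Lengths are in mm, angles in rad, forces in N, time in s.
With the tool pointing down it reaches from about 300 to 775 mm from the base axis. Payload 14.6 kg.
Tool frame: the origin (TCP) lies on the centre line of the jaws, within the pads' length; the fingertips stand 19 mm ahead of it and the grasp point (between the pads) is the TCP (bot.tip_reach is the distance from the TCP to the fingertips, in mm); y points along the fingers, x is the direction in which the jaws open and shut, and the axes are right-handed (so a half turn about y gives the same grasp; the last joint's range is limited). The gripper opens to 85 mm and grips with 20 to 120 N. Pads are 22 mm wide; open, the fingers measure 114 mm over their backs; the gripper's body (76 mm by 85 mm) begins 54 mm behind the grasp point. The pads swing forward as they close: fully open they stand 13 mm farther back than shut.
Start: joints at [1.127, 0.3, 1.521, -0, 1.321, -0.067], TCP at [202.368, 511.407, 250.281] pointing down, gripper open.
Joint ranges: [-3.03, 3.03], [-0.79, 2.21], [0.23, 2.52], [-1.04, 4.18], [0, 3.07], [-2.55, 2.55]. Speed limits (rad/s): [2.22, 2.22, 2.57, 3.14, 3.14, 3.14].

## Interface

Orientations are given as a unit quaternion [w, x, y, z].
In Python, from rig import bot gives the robot as it stands. Calls block until the motion is done:
- bot.move_to(position, orientation): joint-space move of the TCP to a pose.
- bot.servo_line(position, attitude=None, speed=150, until_force=None): straight line of the TCP; attitude=None keeps the orientation; speed is the mean speed in mm/s. With until_force (N) it stops when the force on the tool has changed by that much, and returns True; else False.
- bot.move_joints(angles): joint-space move.
- bot.move_gripper(opening, grip_force=None): finger opening in mm; grip_force is the grip in N (None keeps the last); returns when the fingers have stopped.
- bot.dwell(seconds).
- bot.ik(position, orientation): joint angles nearest the present ones, or None.
- bot.read_state(): the state.
- bot.read_camera(name): name is "scene" or "top" or "wrist"; returns a dict with "image" (480x640x3 uint8, blue, green, red), "depth" (480x640 float32, mm along the optical axis (not along the pixel's ray), 0 where there is no reading), "fovy" (degrees; the focal length in pixels is half the picture's height over the tangent of half this angle, whatever the lens; pixels are square), "cx", "cy" (the principal point, pixels), "eye" and "attitude" of the camera in the world; the wrist camera has in their place "mount" (4x4, takes a point from camera to tool coordinates, whose origin is the TCP and whose axes are the tool frame's). Camera axes: x right, y down, z forward; pixel columns grow to the right and rows downward; lengths in mm; the calibration is good to about 2 mm. A picture is of the moment at which its call begins: read the wrist's pose just before it.
A pose or a line that the arm cannot do raises bot.MotionError and nothing moves.
- bot.finish_job(): hands the job in, once; it reports no verdict.
The state is a dict: "clock": time; "joint_positions": joint angles; "qvel": joint speeds; "effort": joint torques, N m; "ee_pos": TCP position; "tool_rot": TCP orientation; "ft_force": force on the tool from outside, world axes, zero at the start; "moment": the same for the moment, N m; "grip_width": finger opening in mm.
Only numpy, scipy, OpenCV 4.12 (cv2) and the standard library are available. Lean on these libraries where they do the work, as an engineer would, in place of code of your own. Each camera call takes 0.05 s, during which the arm holds its last target.

## Task

Put the three microscope objectives away in the white caddy, each standing upright, lens up, on the floor of the cup of its size: the thinnest in the narrowest cup, the middle one in the middle-sized cup, the thickest in the widest. Do not drop them. The two eyepieces, with their wide flat heads on narrower tubes, do not belong in the caddy: leave them standing where they are.

Things in the scene. Friction and masses are not known exactly. Their poses are not given: they have to be found in the camera images.
- slim_objective_center (a point): Centre (half-way up, on the axis) of the slim microscope objective: a loose upright round black barrel 24 mm in diameter and 64 mm tall, thin steel bands around it, topped by a 12 mm steel cone that narrows to a small lens; 76 mm tall in all, so this point is 38 mm above its underside. Grip the barrel. z axis up along the barrel when upright. About 120 g. Of the three objectives it is the thinnest and tallest.
- medium_objective_center (a point): Centre (half-way up, on the axis) of the medium microscope objective: a loose upright round black barrel 32 mm in diameter and 56 mm tall, thin steel bands around it, topped by a 12 mm steel cone that narrows to a small lens; 68 mm tall in all, so this point is 34 mm above its underside. Grip the barrel. z axis up along the barrel when upright. About 150 g. Of the three objectives it is the middle one in thickness and height.
- stout_objective_center (a point): Centre (half-way up, on the axis) of the stout microscope objective: a loose upright round black barrel 40 mm in diameter and 48 mm tall, thin steel bands around it, topped by a 12 mm steel cone that narrows to a small lens; 60 mm tall in all, so this point is 30 mm above its underside. Grip the barrel. z axis up along the barrel when upright. About 180 g. Of the three objectives it is the thickest and shortest.
- narrow_cup_floor (a point): Centre of the inner floor of the narrow cup, which belongs to the slim objective: a fixed open grey round cup in the caddy, bore 40 mm, inner depth 10 mm, wall 4 mm thick; its rim is 10 mm above this point, this point 9 mm above the bench. The three cups stand in one row in the caddy, 82 mm apart, in any order.
- middle_cup_floor (a point): Centre of the inner floor of the middle cup, which belongs to the medium objective: a fixed open grey round cup in the caddy, bore 50 mm, inner depth 10 mm, wall 4 mm thick; its rim is 10 mm above this point, this point 9 mm above the bench. The three cups stand in one row in the caddy, 82 mm apart, in any order.
- wide_cup_floor (a point): Centre of the inner floor of the wide cup, which belongs to the stout objective: a fixed open grey round cup in the caddy, bore 60 mm, inner depth 10 mm, wall 4 mm thick; its rim is 10 mm above this point, this point 9 mm above the bench. The three cups stand in one row in the caddy, 82 mm apart, in any order.
- caddy: White shallow open tray, fixed, 270 mm long (its y axis) by 96 mm wide (its x axis), walls 18 mm high and 5 mm thick; origin at the centre of its underside on the bench, z up. The three cups stand in it along its y axis, at y = -82, 0 and +82 mm.
- tall_eyepiece_center (a point): Centre (half-way up) of the tall eyepiece, a look-alike that stays: loose, upright, a steel tube 30 mm in diameter and 24 mm tall below, a wider black head 36 mm in diameter above with a flat top and a broad lens; 66 mm tall in all, so this point is 33 mm above the bench. About 100 g, topples easily.
- short_eyepiece_center (a point): Centre (half-way up) of the short eyepiece, a look-alike that stays: loose, upright, a steel tube 30 mm in diameter and 24 mm tall below, a wider black head 40 mm in diameter above with a flat top and a broad lens; 52 mm tall in all, so this point is 26 mm above the bench. About 100 g, topples easily. Slide tray, notebook, dropper bottle and petri dish lie outside the work area, beyond x = 0.76 m or |y| = 0.5 m.
Things that resemble listed ones, but are neither listed nor needed, are in the scene too. Leave any blue or red look-alike of the part that bears stout_objective_center alone.

How it is judged:
By the outcome, as a careful person would: the job done as asked, in the order asked, and still so for the second after the job is handed in, with the robot touching nothing.
It also fails if it takes over 77 s, if anything falls off the work surface, if the arm or the gripper's body presses on something with over 40 N, if the wrist force passes 120 N, or if a joint passes its speed limit or range.

## Working session

There is one attempt and no reset: what is moved stays moved. The work goes in short steps, each a Python script; the robot and the scene stay as the last script left them, time stands still between calls to the robot, and variables do not carry over. Pictures are saved under pics/ and viewed, and the job is handed in when it is done.

```bash
mkdir -p pics; ls; python3 - <<'E'
from rig import bot
import cv2,numpy as np,pickle
s=bot.read_state();print({k:np.round(v,3) for k,v in s.items()}, bot.tip_reach)
d={}
for n in("scene","top"):
    c=bot.read_camera(n);d[n]=c;cv2.imwrite(f"pics/{n}0.png",c["image"]);print(n,{k:v for k,v in c.items() if k not in("image","depth")})
pickle.dump(d,open("c0.pkl","wb"))
E
```

```text
pics
{'clock': np.float64(0.0), 'joint_positions': array([ 1.127,  0.3  ,  1.522, -0.   ,  1.321, -0.067]), 'qvel': array([-0.001,  0.002, -0.   , -0.   , -0.001,  0.001]), 'effort': array([ 1.0000e-03, -5.4349e+01, -3.6180e+01, -0.0000e+00,  4.0000e-03,
       -0.0000e+00]), 'ee_pos': array([202.292, 511.213, 249.722]), 'tool_rot': array([-0.585,  0.585,  0.397, -0.398]), 'ft_force': array([ 0.639, -0.007, -0.08 ]), 'moment': array([ 0.039, -0.027, -0.023]), 'grip_width': np.float64(85.365)} 19.0
scene {'fovy': 49.745578924352614, 'cx': 318.01240102124757, 'cy': 235.19662990876765, 'eye': array([971.09309416, 362.07378985, 885.91648613]), 'attitude': array([-0.12928064,  0.43809559,  0.84988516, -0.26278124])}
top {'fovy': 42.42705665968157, 'cx': 308.15191677245616, 'cy': 238.26066616342885, 'eye': array([ 306.77440984,   -1.87382209, 1344.59536749]), 'attitude': array([ 0.05568973, -0.70324292,  0.70696803, -0.05044061])}
```

View pics/scene0.png

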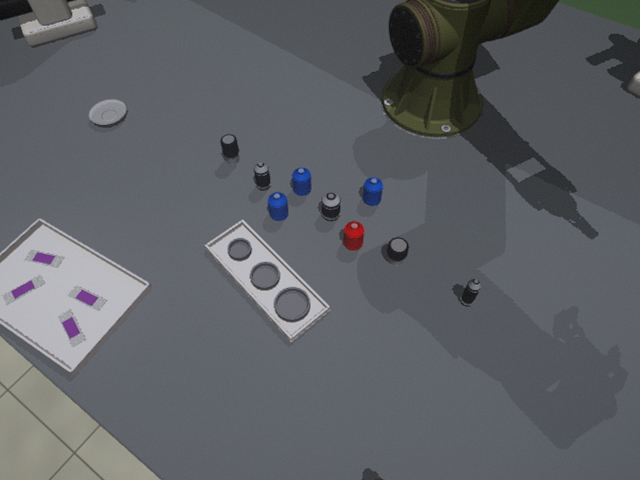

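View pics/top0.png

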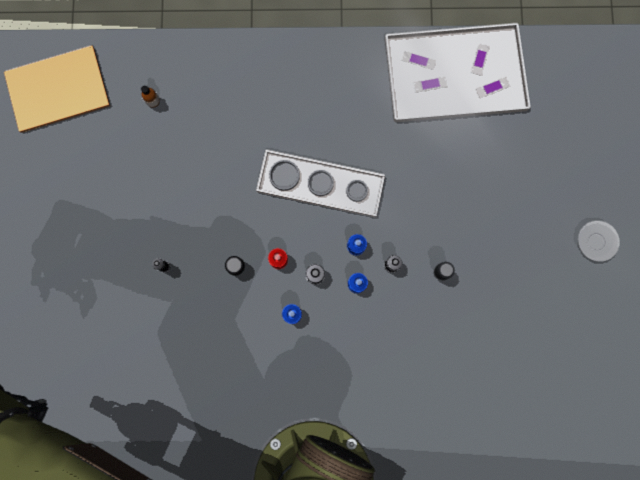

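The top image shows objectives at (161,266), (315,273) and (394,263), eyepieces at (235,265) and (445,270), and blue and red look-alikes between them. The cups at (285,175), (321,183) and (357,190) run from wide to narrow. Next I'll enlarge and measure.

```bash
cat > h.py <<'E'
import numpy as np,cv2
from scipy.spatial.transform import Rotation as R
def cam_pts(c,T=None):
    h,w=c["depth"].shape;f=h/2/np.tan(np.radians(c["fovy"])/2)
    v,u=np.mgrid[:h,:w];z=c["depth"].astype(float)
    p=np.stack([(u-c["cx"])/f*z,(v-c["cy"])/f*z,z],-1)
    if T is None:
        q=c["attitude"];Rm=R.from_quat([q[1],q[2],q[3],q[0]]).as_matrix();t=c["eye"]
    else: Rm=T[:3,:3];t=T[:3,3]
    P=p@Rm.T+t;P[z<=0]=np.nan
    return P
E
python3 - <<'E'
from h import *
import pickle
d=pickle.load(open("c0.pkl","rb"))
c=d["top"];P=cam_pts(c)
cv2.imwrite("pics/topcrop.png",cv2.resize(c["image"][140:340,140:470],None,fx=2.4,fy=2.4,interpolation=cv2.INTER_CUBIC))
cs=d["scene"]
cv2.imwrite("pics/scenecrop.png",cv2.resize(cs["image"][120:345,195:495],None,fx=2.6,fy=2.6,interpolation=cv2.INTER_CUBIC))
z=P[...,2]
print("bench",np.nanmedian(z[300:320,400:450]),np.nanmedian(z[200:240,200:240]))
m=((z>25)&(z<100)).astype(np.uint8);m[340:]=0;m[:130]=0
n,l,st,ce=cv2.connectedComponentsWithStats(m)
for i in range(1,n):
    if st[i,4]<20: continue
    q=P[l==i];top=np.percentile(q[:,2],97)
    hi=q[q[:,2]>top-40]
    col=np.median(c["image"][l==i],0)
    (xy,r)=cv2.minEnclosingCircle(hi[:,:2].astype(np.float32))
    print(ce[i].round(1),st[i,4],"ztop %.1f"%top,"circ",np.round(xy,1),"d %.1f"%(2*r),"mean",hi[:,:2].mean(0).round(1),col)
E
```

```text
bench 0.3334081051078783 -0.10009845998376932
[357.1 243.9] 298 ztop 62.8 circ [491.5 -96.9] d 40.9 mean [490. -96.] [152.  59.  18.]
[277.7 257.9] 297 ztop 62.5 circ [462.2  72.5] d 40.9 mean [461.   71.6] [ 14.  15. 160.]
[393.5 263. ] 210 ztop 70.1 circ [ 449.6 -172.3] d 32.7 mean [ 448.2 -171. ] [94. 90. 90.]
[234.7 265.5] 307 ztop 57.5 circ [446.6 163.7] d 40.6 mean [445.6 162.2] [98. 94. 94.]
[160.1 264.6] 149 ztop 78.1 circ [447.7 319.6] d 24.4 mean [447.3 317.7] [55. 54. 53.]
[444.4 270.7] 294 ztop 71.0 circ [ 432.5 -278.5] d 36.3 mean [ 431.3 -275.7] [67.  64.  62.5]
[315.1 273.7] 299 ztop 62.3 circ [428.6  -6.9] d 41.1 mean [427.3  -6.9] [116. 111. 111.]
[357.9 282.4] 302 ztop 62.0 circ [409.1 -97.3] d 41.0 mean [408.5 -96.2] [158.  61.  19.]
[291.6 313.7] 299 ztop 61.7 circ [344.5  42.7] d 40.5 mean [344.2  42.4] [157.  61.  19.]
```

View pics/topcrop.png

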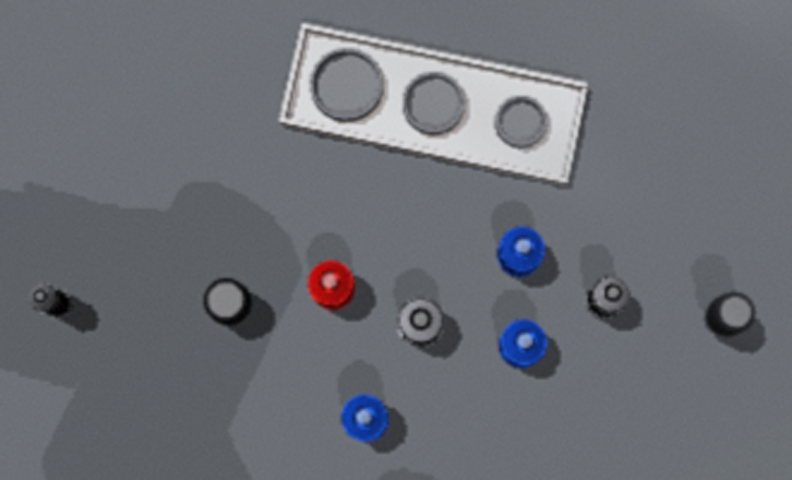

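View pics/scenecrop.png

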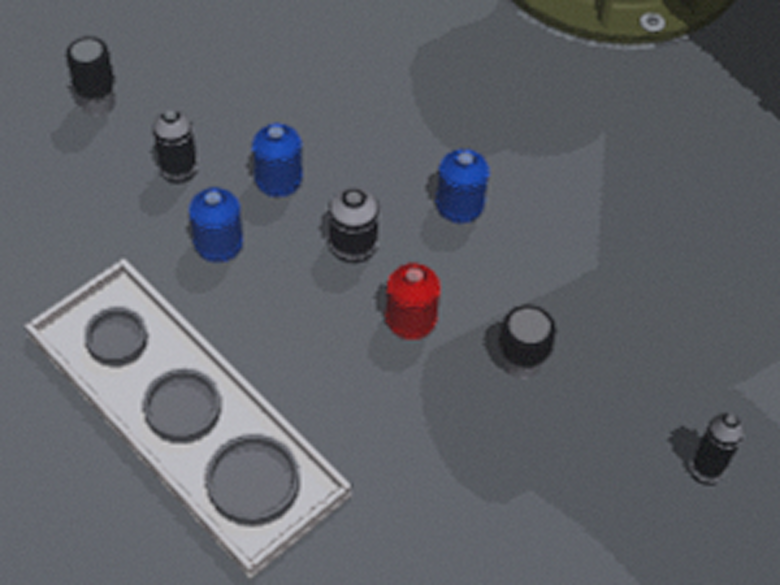

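```bash
python3 - <<'E'
from h import *
import pickle
d=pickle.load(open("c0.pkl","rb"))
c=d["top"];P=cam_pts(c);z=P[...,2]
# rims: points at z 15-24 in caddy region
sub=np.zeros(z.shape,bool);sub[140:222,250:392]=True
im=c["image"].astype(int);
gray=(im.max(2)>0)
m=sub&(z>13)&(z<26)
q=P[m];print(len(q),np.median(q[:,2]))
box=cv2.minAreaRect(q[:,:2].astype(np.float32));print(box)
pts=cv2.boxPoints(box)
cen=np.array(box[0]);e=pts[1]-pts[0];e2=pts[2]-pts[1]
ax=e if np.linalg.norm(e)>np.linalg.norm(e2) else e2
ax=ax/np.linalg.norm(ax);ax*=np.sign(ax[1])
for k in(-1,0,1):
    g=cen+82*k*ax
    # rim fit
    r=np.linalg.norm(q[:,:2]-g,axis=1);rr=q[r<39,:2]
    from scipy.optimize import least_squares
    f=least_squares(lambda p:np.hypot(*(rr-p[:2]).T)-p[2],[*g,26],loss="soft_l1")
    fl=P[sub&(np.hypot(P[...,0]-g[0],P[...,1]-g[1])<12)]
    print(k,g.round(1),"fit",f.x.round(1),len(rr),"floor",np.median(fl[:,2]).round(1))
print("yaw",np.arctan2(-ax[0],ax[1]))
E
```

```text
1353 17.72159460477519
((631.94140625, -19.865219116210938), (269.9664611816406, 97.71658325195312), 77.35271453857422)
-1 [614.  -99.9] fit [ 613.4 -100.    21.4] 156 floor 9.8
0 [631.9 -19.9] fit [631.6 -20.4  26.3] 188 floor 9.4
1 [649.9  60.1] fit [649.5  59.6  31.4] 213 floor 9.4
yaw -0.22073673
```

The three black objectives with steel cones are slim at top (161,266) (24 mm wide, 78 mm high), medium at (394,263) (33/70) and stout at (315,273) (41/62). (235,265) and (445,270) have flat tops, so they are the eyepieces. The crops confirm this. I'll use one jaw orientation throughout, opening across the caddy row, and check the slim objective with the wrist camera before gripping.

```bash
cat >> h.py <<'E'
A=-0.2207
def quat(a):
    x=np.array([np.cos(a),np.sin(a),0]);y=np.array([0,0,-1.]);M=np.stack([x,y,np.cross(x,y)],1)
    q=R.from_matrix(M).as_quat();return [q[3],q[0],q[1],q[2]]
OBJ=dict(slim=((447.7,319.4),24,40,64,76),medium=((449.3,-172),32,37,56,68),stout=((428.3,-6.9),40,35,48,60))
CUP=dict(slim=(613.6,-100),medium=(631.7,-20.2),stout=(649.6,59.8))
def wrist_xy(bot,name,tag):
    (x,y),D,g,h,H=OBJ[name]
    s=bot.read_state();c=bot.read_camera("wrist")
    cv2.imwrite(f"pics/w_{tag}.png",c["image"])
    q=s["tool_rot"];T=np.eye(4);T[:3,:3]=R.from_quat([q[1],q[2],q[3],q[0]]).as_matrix();T[:3,3]=s["ee_pos"]
    P=cam_pts(c,T@c["mount"])
    k=(np.hypot(P[...,0]-x,P[...,1]-y)<35)&(P[...,2]>12)&(P[...,2]<H+8)
    pts=P[k]; print(name,"wrist pts",len(pts))
    if len(pts)<50: return None
    lo=pts[pts[:,2]<h-2];cone=pts[pts[:,2]>H-2.5]
    cc,r=cv2.minEnclosingCircle(pts[:,:2].astype(np.float32))
    print(" enclosing",np.round(cc,1),"d",round(2*r,1)," lens",cone[:,:2].mean(0).round(1) if len(cone) else None,"ztop",np.percentile(pts[:,2],99).round(1))
    return cc
E
python3 - <<'E'
from h import *
from rig import bot
s=bot.read_state()
for n,(p,*_) in OBJ.items():
    for a in (A,A+np.pi):
        print(n,a,*[None if j is None else np.round(j,2) for j in (bot.ik([*q,z],quat(a)) for q in(p,CUP[n]) for z in(48,250))])
E
```

```text
slim -0.2207 [ 0.55  0.55  1.69 -0.    0.9   0.77] [ 0.55  0.3   1.52 -0.    1.32  0.77] [-0.22  0.68  1.46 -0.    1.    0.  ] [-0.22  0.46  1.3  -0.    1.38  0.  ]
slim 2.920892653589793 [ 0.55  0.55  1.69 -0.    0.9  -2.37] [ 0.55  0.3   1.52  0.    1.32 -2.37] None None
medium -0.2207 [-0.44  0.43  1.88 -0.    0.83 -0.22] [-0.44  0.15  1.71 -0.    1.29 -0.22] [-0.09  0.7   1.43 -0.    1.01  0.13] [-0.09  0.49  1.27 -0.    1.39  0.13]
medium 2.920892653589793 None None None None
stout -0.2207 [-0.1   0.34  2.02 -0.    0.78  0.12] [-0.1   0.03  1.84 -0.    1.28  0.12] [ 0.04  0.74  1.36 -0.    1.04  0.26] [ 0.04  0.53  1.19 -0.    1.41  0.26]
stout 2.920892653589793 None None None None
```

```bash
python3 - <<'E'
from h import *
from rig import bot
bot.move_to([*OBJ["slim"][0],220],quat(A))
wrist_xy(bot,"slim","slim")
print(bot.read_state()["clock"],bot.read_state()["ee_pos"])
E
```

```text
slim wrist pts 1344
 enclosing [451.2 322.9] d 24.8  lens [451.4 323.5] ztop 77.7
1.3417 [447.10748787 320.25086224 220.11909755]
```

View pics/w_slim.png

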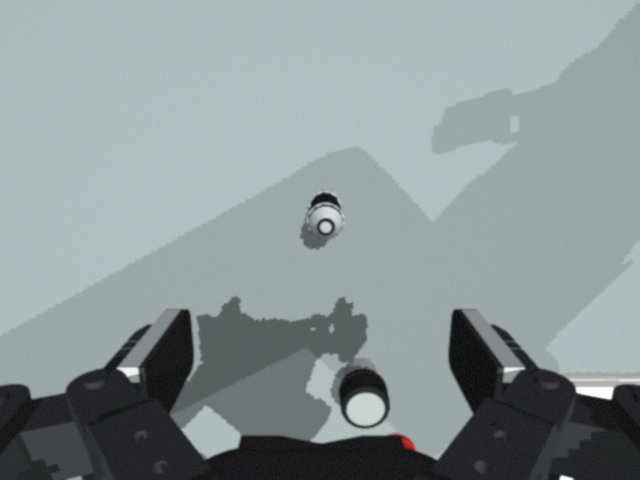

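Slim is at pixel (325,215) and the eyepiece at (365,395). The wrist and top cameras disagree by about 4 mm, so I'll check with the scene camera and a wrist view from closer, over the object.

```bash
python3 - <<'E'
from h import *
from rig import bot
import pickle
d=pickle.load(open("c0.pkl","rb"))
for cn in("top","scene"):
    P=cam_pts(d[cn])
    for n,((x,y),D,g,h,H) in OBJ.items():
        k=(np.hypot(P[...,0]-x,P[...,1]-y)<35)&(P[...,2]>12)&(P[...,2]<H+8)
        pts=P[k];lens=pts[pts[:,2]>H-3]
        cc,r=cv2.minEnclosingCircle(pts[pts[:,2]>15][:,:2].astype(np.float32))
        f=None
        print(cn,n,len(pts),"circ",np.round(cc,1),round(2*r,1),"lens",lens[:,:2].mean(0).round(1),"ztop",np.percentile(pts[:,2],98).round(1))
    for n,(x,y) in CUP.items():
        k=(np.hypot(P[...,0]-x,P[...,1]-y)<39)&(P[...,2]>14)&(P[...,2]<25)
        q=P[k][:,:2]
        from scipy.optimize import least_squares
        print(cn,n,"cup",least_squares(lambda p:np.hypot(*(q-p[:2]).T)-p[2],[x,y,26],loss="soft_l1").x.round(1))
bot.move_to([450,320,220],quat(A+np.pi))
wrist_xy(bot,"slim","slim2")
print(bot.read_state()["clock"],bot.read_state()["ee_pos"])
E
```

```text
top slim 170 circ [447.7 319.6] 24.4 lens [447.9 319.8] ztop 78.3
top medium 225 circ [ 449.6 -172.3] 32.7 lens [ 448.7 -171.2] ztop 70.3
top stout 305 circ [428.6  -6.9] 41.1 lens [428.9  -6.9] ztop 63.0
top slim cup [ 613.6 -100.    21.5]
top medium cup [631.7 -20.4  26.7]
top stout cup [649.6  59.7  31.6]
scene slim 319 circ [451.4 323. ] 24.7 lens [452.  323.1] ztop 77.0
scene medium 327 circ [ 451.2 -168.7] 33.5 lens [ 452.5 -167.7] ztop 69.1
scene stout 423 circ [430.5  -4. ] 41.2 lens [431.1  -1.8] ztop 61.2
scene slim cup [615.2 -97.2  21.9]
scene medium cup [633.3 -17.2  26.8]
scene stout cup [651.6  62.7  31.7]
slim wrist pts 1364
 enclosing [451.4 322.4] d 24.8  lens [451.1 321.8] ztop 77.8
4.0417 [449.97018615 320.02130103 219.98953813]
```

Two opposed wrist views and the scene camera agree on (451.3, 322.6), so the top camera is offset about 3 mm. I'll use the scene values and confirm the cups with the wrist camera while carrying.

```bash
cat >> h.py <<'E'
OBJ["slim"]=((451.3,322.6),)+OBJ["slim"][1:];OBJ["medium"]=((451.6,-168.6),)+OBJ["medium"][1:];OBJ["stout"]=((430.7,-3.5),)+OBJ["stout"][1:]
CUP=dict(slim=(615.2,-97.2),medium=(633.4,-17.2),stout=(651.6,62.7))
def st(bot,t=""):
    s=bot.read_state();print(t,"t",round(float(s["clock"]),2),"ee",np.round(s["ee_pos"],1),"F",np.round(s["ft_force"],1),"w",round(float(s["grip_width"]),1));return s
def pick(bot,n,xy):
    D,g=OBJ[n][1:3]
    bot.move_gripper(min(D+28,85));bot.servo_line([*xy,120],speed=200);bot.servo_line([*xy,g],speed=80)
    st(bot,"at");bot.move_gripper(D+6);bot.move_gripper(D-6,30);st(bot,"grip")
    bot.servo_line([*xy,g+20],speed=40);st(bot,"lift")
    bot.servo_line([*xy,220],speed=150)
def cup_check(bot,n,tag):
    x,y=CUP[n];s=bot.read_state();c=bot.read_camera("wrist");cv2.imwrite(f"pics/w_{tag}.png",c["image"])
    q=s["tool_rot"];T=np.eye(4);T[:3,:3]=R.from_quat([q[1],q[2],q[3],q[0]]).as_matrix();T[:3,3]=s["ee_pos"]
    P=cam_pts(c,T@c["mount"])
    from scipy.optimize import least_squares
    k=(np.hypot(P[...,0]-x,P[...,1]-y)<39)&(P[...,2]>15)&(P[...,2]<24);q=P[k][:,:2]
    if len(q)>30: print("cup wrist",n,len(q),least_squares(lambda p:np.hypot(*(q-p[:2]).T)-p[2],[x,y,26],loss="soft_l1").x.round(1))
    else: print("few",len(q))
E
python3 - <<'E'
from h import *
from rig import bot
n="slim";xy=OBJ[n][0]
bot.move_to([*xy,220],quat(A))
pick(bot,n,xy)
x,y=CUP[n]
bot.move_to([x,y,240],quat(A));cup_check(bot,n,"cup_slim");st(bot)
E
```

```text
at t 8.93 ee [451.5 322.8  40.5] F [ 0.4 -0.7  0.6] w 52.1
grip t 9.48 ee [451.4 322.7  40.2] F [-0.3  0.4  3.4] w 23.1
lift t 10.13 ee [451.2 322.6  60. ] F [-0.4  0.2 -0.3] w 23.3
cup wrist slim 877 [616.4 -98.1  21.7]
 t 13.05 ee [615.3 -96.  240. ] F [-0.  -0.6 -0.8] w 23.2
```

View pics/w_cup_slim.png

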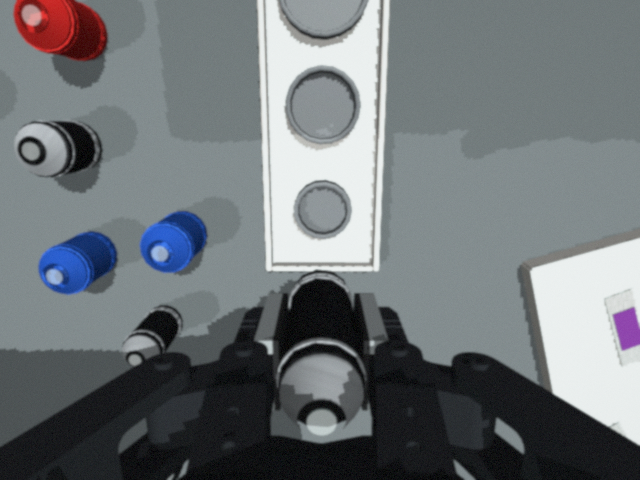

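The slim objective hangs straight in the jaws at (320,350) and the narrow cup is at (322,208). The cup fit is within 1 mm of the scene estimate, so I'll place it.

```bash
cat >> h.py <<'E'
CUP=dict(slim=(615.8,-97.6),medium=(633.7,-17.6),stout=(651.8,62.4))
def place(bot,n,xy=None):
    D,g=OBJ[n][1:3];xy=xy or CUP[n]
    bot.servo_line([*xy,g+30],speed=150);st(bot,"above")
    r=bot.servo_line([*xy,g+9-1.5],speed=15,until_force=5);s=st(bot,f"down touch={r} expected {g+9}")
    return s
def release(bot,n):
    D=OBJ[n][1];bot.move_gripper(D+5);bot.move_gripper(D+16);s=st(bot,"rel")
    p=s["ee_pos"];bot.servo_line([p[0],p[1],p[2]+60],speed=80);bot.servo_line([p[0],p[1],220],speed=200)
E
python3 - <<'E'
from h import *
from rig import bot
place(bot,"slim")
c=bot.read_camera("scene");cv2.imwrite("pics/s_slim.png",cv2.resize(c["image"][150:370,150:430],None,fx=2.7,fy=2.7))
E
```

```text
above t 14.33 ee [616.3 -97.7  71. ] F [ 0.1  0.2 -1.6] w 23.4
down touch=True expected 49 t 15.59 ee [615.8 -97.6  49.2] F [-1.2  0.2  5.4] w 23.2
```

View pics/s_slim.png

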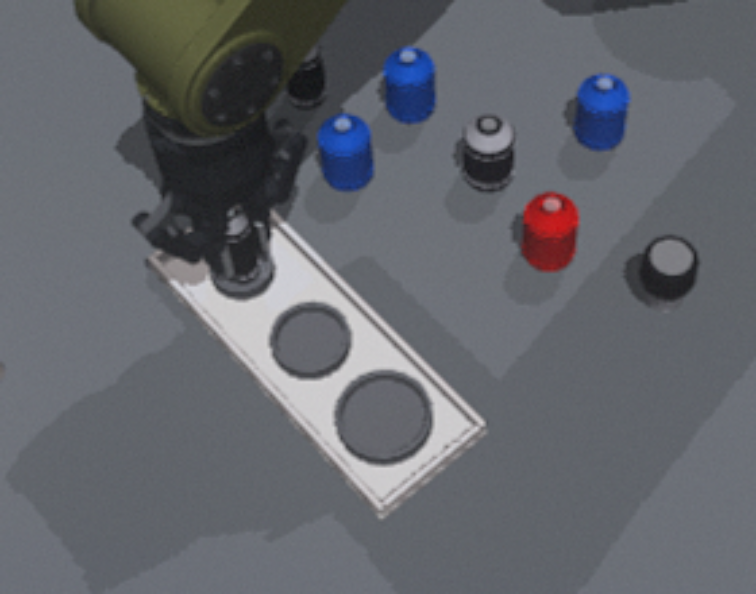

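It touched down at 49.2 mm against an expected 49, and the picture shows slim in the narrow cup at crop (243,265). I'll release it and look at the medium one.

```bash
python3 - <<'E'
from h import *
from rig import bot
release(bot,"slim")
bot.move_to([*OBJ["medium"][0],220],quat(A))
c=bot.read_camera("scene");cv2.imwrite("pics/s_slim2.png",cv2.resize(c["image"][150:370,150:430],None,fx=2.7,fy=2.7))
wrist_xy(bot,"medium","med");st(bot)
E
```

```text
rel t 16.14 ee [615.3 -97.5  48.2] F [ 0.4 -0.4 -1. ] w 40.2
medium wrist pts 2025
 enclosing [ 451.8 -171.2] d 32.7  lens [ 451.7 -170.3] ztop 69.6
 t 18.59 ee [ 452.4 -168.3  219.6] F [-0.1  0.6 -1. ] w 40.0
```

View pics/w_med.png

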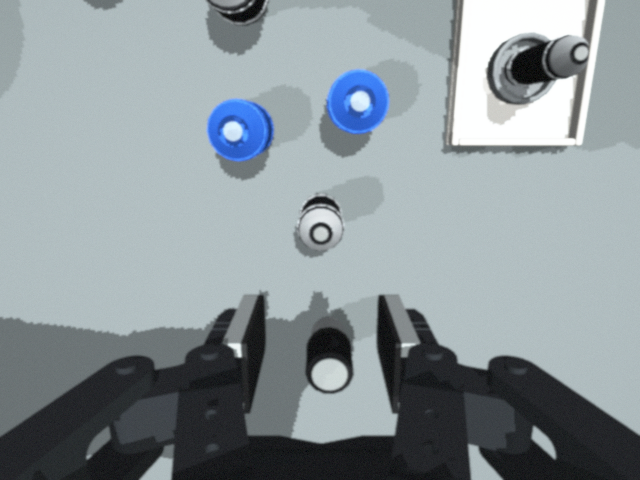

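View pics/s_slim2.png

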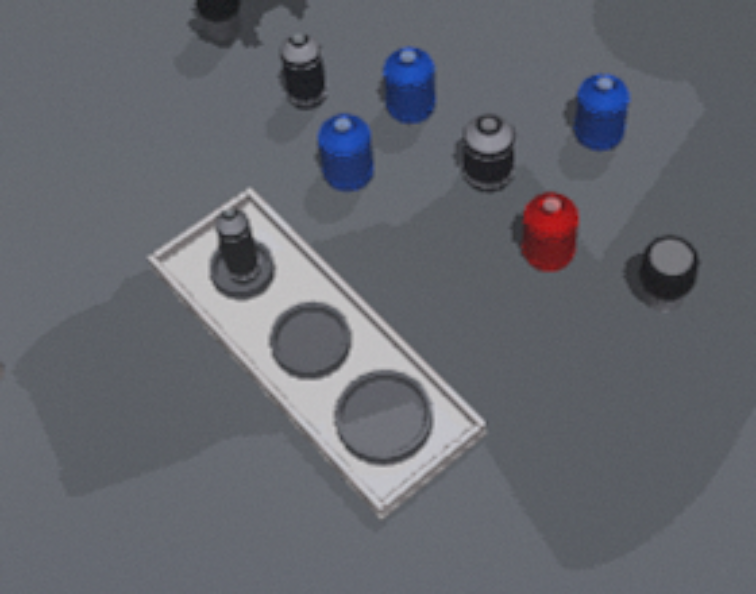

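Slim stands upright in the narrow cup at crop (238,245). Medium is at wrist (321,222), clear of its neighbours, so I'll grip it at (451.7,-170).

```bash
python3 - <<'E'
from h import *
from rig import bot
n="medium"
pick(bot,n,(451.7,-170.2))
x,y=CUP[n]
bot.move_to([x,y,240],quat(A));cup_check(bot,n,"cup_med");st(bot)
E
```

```text
at t 20.76 ee [ 452.  -170.3   37.5] F [ 0.3 -0.2 -0.2] w 60.0
grip t 21.32 ee [ 451.7 -170.2   37.2] F [-2.3  1.2  5.3] w 31.8
lift t 21.97 ee [ 451.7 -170.2   57. ] F [-0.2  0.1 -1.7] w 31.5
cup wrist medium 1075 [634.4 -18.2  26.6]
 t 24.19 ee [633.1 -18.9 240. ] F [ 0.2  0.1 -1.8] w 31.3
```

View pics/w_cup_med.png

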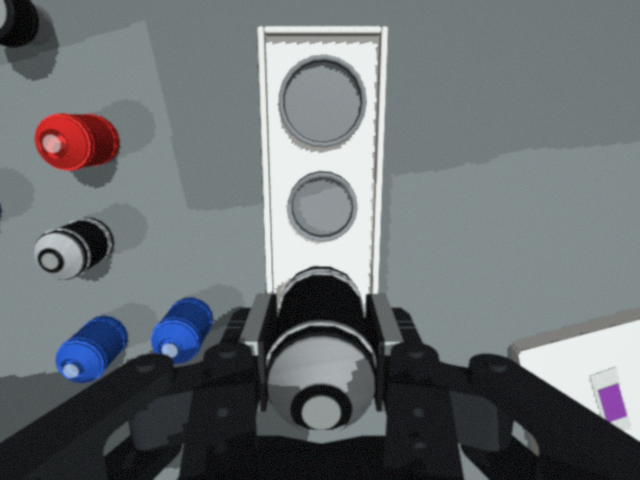

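Medium hangs straight in the jaws, and the middle cup at (322,206) is confirmed at (634.4,-18.2). I'll place it there, release, and move over the stout one.

```bash
python3 - <<'E'
from h import *
from rig import bot
s=place(bot,"medium",(634.1,-17.9))
if abs(s["ee_pos"][2]-46)<2:
    release(bot,"medium")
    bot.move_to([*OBJ["stout"][0],220],quat(A))
    c=bot.read_camera("scene");cv2.imwrite("pics/s_med.png",cv2.resize(c["image"][150:370,150:430],None,fx=2.7,fy=2.7))
    wrist_xy(bot,"stout","stout");st(bot)
E
```

```text
above t 25.49 ee [634.5 -17.9  68. ] F [ 0.4 -0.  -1. ] w 31.3
down touch=True expected 46 t 26.75 ee [634.1 -17.9  46.2] F [-1.4  0.6  5.6] w 31.4
rel t 27.25 ee [633.6 -17.8  45.3] F [-0.1  0.9 -0.3] w 48.0
stout wrist pts 2770
 enclosing [430.7  -5. ] d 40.7  lens [430.9  -4.1] ztop 61.7
 t 29.8 ee [431.7  -3.6 219.8] F [ 0.3  1.2 -0.2] w 48.1
```

View pics/s_med.png

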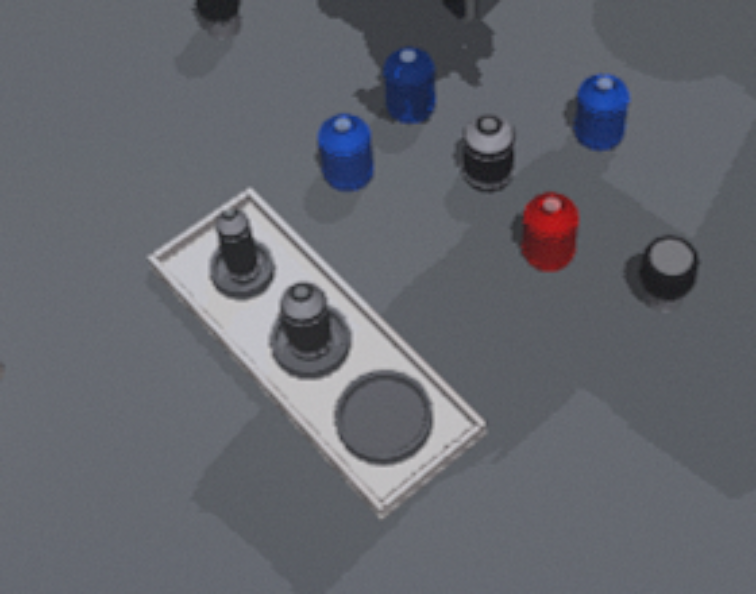

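View pics/w_stout.png

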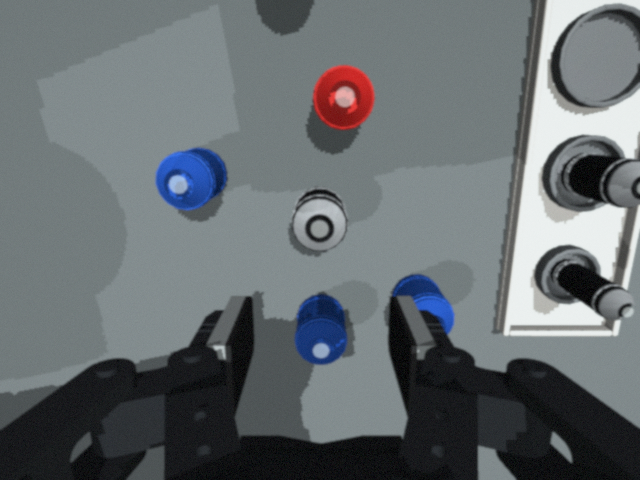

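Slim and medium stand upright in their cups. The stout black one is at wrist (320,220), and the red and blue ones around it lie clear of the finger line.

```bash
python3 - <<'E'
from h import *
from rig import bot
n="stout"
pick(bot,n,(430.8,-4.6))
x,y=CUP[n]
bot.move_to([x,y,240],quat(A));cup_check(bot,n,"cup_stout");st(bot)
E
```

```text
at t 31.99 ee [431.1  -4.6  35.4] F [ 0.1 -0.4  0.2] w 68.0
grip t 32.55 ee [430.8  -4.6  35.2] F [-1.9  0.3  4.8] w 39.2
lift t 33.2 ee [430.8  -4.6  55. ] F [-0.   0.2 -2.6] w 39.4
cup wrist stout 1288 [652.4  61.9  31.6]
 t 35.42 ee [651.1  62.  240.1] F [-0.4  0.6 -1.2] w 39.3
```

View pics/w_cup_stout.png

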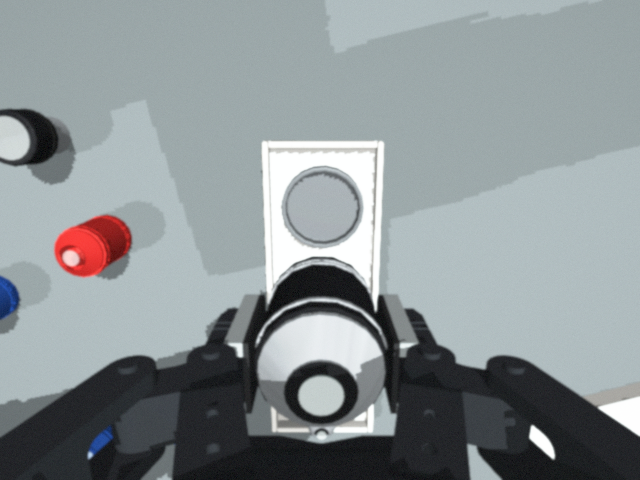

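Stout hangs straight, and the wide cup at (322,205) is confirmed at (652.4,61.9). I'll place it, release, retreat and check.

```bash
python3 - <<'E'
from h import *
from rig import bot
s=place(bot,"stout",(652.1,62.1))
if abs(s["ee_pos"][2]-44)<2:
    release(bot,"stout")
    bot.move_to([430,250,280],quat(A))
    c=bot.read_camera("scene");cv2.imwrite("pics/s_end.png",cv2.resize(c["image"][110:370,140:480],None,fx=2.3,fy=2.3))
    t=bot.read_camera("top");cv2.imwrite("pics/t_end.png",t["image"])
    P=cam_pts(c)
    for n,(x,y) in CUP.items():
        D,g,h,H=OBJ[n][1:]
        k=(np.hypot(P[...,0]-x,P[...,1]-y)<30)&(P[...,2]>24);q=P[k];lens=q[q[:,2]>9+H-3.5]
        cc,r=cv2.minEnclosingCircle(q[:,:2].astype(np.float32))
        print(n,"circ",np.round(cc,1),round(2*r,1),"lens",lens[:,:2].mean(0).round(1),"ztop",np.percentile(q[:,2],98).round(1),"exp",9+H)
    st(bot)
E
```

```text
above t 36.74 ee [652.6  62.1  66.1] F [-0.2  0.3 -2.3] w 39.6
down touch=True expected 44 t 37.99 ee [652.1  62.1  44.3] F [-1.8 -1.4  6.8] w 39.1
rel t 38.49 ee [651.4  62.   43.1] F [ 0.4 -0.5  0.7] w 55.9
slim circ [615.7 -96.1] 25.4 lens [616.4 -95.2] ztop 84.7 exp 85
medium circ [632.9 -17.2] 33.7 lens [634.1 -17.6] ztop 77.9 exp 77
stout circ [651.4  62.9] 41.2 lens [652.1  63.6] ztop 70.4 exp 69
 t 41.37 ee [430.8 249.4 279.5] F [ 0.2 -0.3 -0.3] w 56.4
```

View pics/s_end.png

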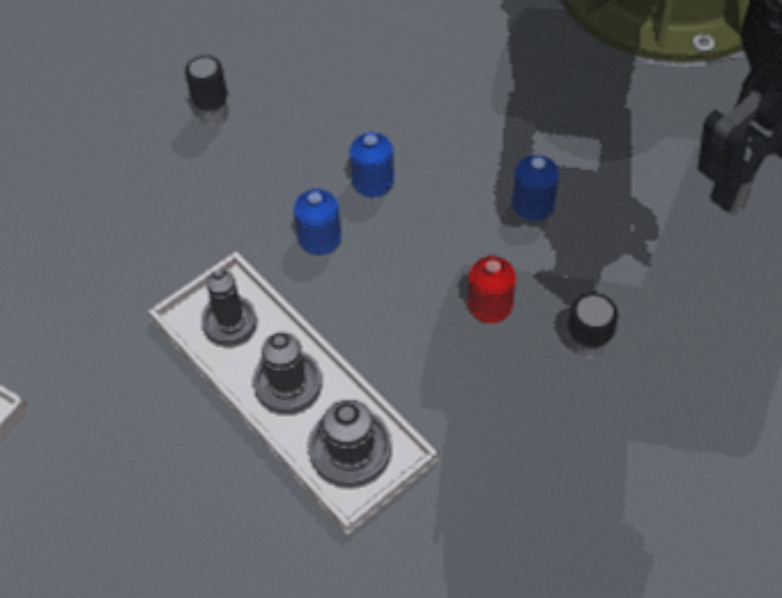

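View pics/t_end.png

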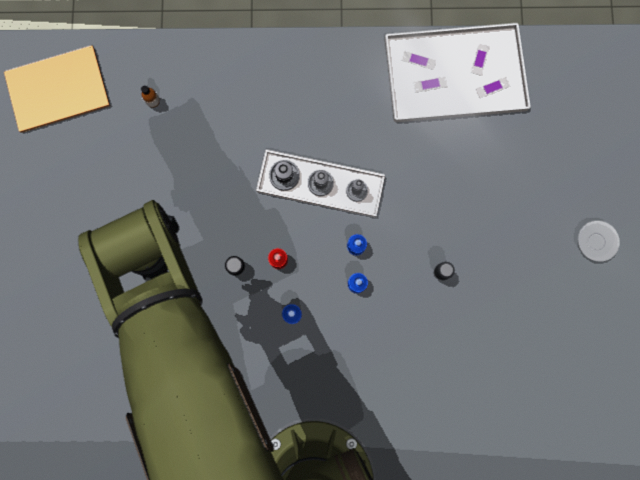

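All three stand upright and centred in their cups. In the top view the eyepieces (235,265), (445,270) and the red and blue ones are where they started.

```bash
python3 -c "
from rig import bot
print(bot.finish_job())"
```

```text
the job is handed in; nothing more can be done
None
```

All three objectives are standing upright, lens up, in their own cups: slim in the narrow, medium in the middle, stout in the wide. I handed the job in at about 41 s of the 77 s allowed.

- **Placing:** each one was lowered until it touched the cup floor, within 0.3 mm of the expected height, with under 10 N at the wrist. Only then were the jaws opened.
- **Final check:** the scene camera showed each objective within about 2 mm of its cup's centre. Their tops were within 1.5 mm of the expected height. The eyepieces and the red and blue look-alikes were still standing where they started.
- **Disagreement:** the top camera read about 2–5 mm off the scene and wrist cameras. Two opposed wrist views of the slim objective sided with the scene camera, so I used scene and wrist values for positions.

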